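Scan the pocket watch's job ticket and put the scanner away

ROBOT

A 6-joint arm with a two-finger parallel gripper is mounted at the origin on the work surface. World frame = base frame: x ahead of the robot, y to its left, z up, the work surface at z = 0. Lengths are in m, angles in rad, forces in N, time in s.
With the tool pointing down it reaches from about 0.375 to 0.975 m from the base axis. Payload 3.8 kg.
Tool frame: the origin (TCP) lies on the centre line of the jaws, within the pads' length; the fingertips stand 17 mm ahead of it and the grasp point (between the pads) lies 2 mm behind it (bot.tip_extent is the distance from the TCP to the fingertips, in m); z points along the fingers, y is the line along which they close (so a half turn about z gives the same grasp; the last joint's range is limited). The gripper opens to 85 mm and grips with 20 to 120 N. Pads are 22 mm wide; open, the fingers measure 114 mm over their backs; the gripper's body (76 mm by 85 mm) begins 54 mm behind the grasp point. The pads swing forward as they close: fully open they stand 13 mm farther back than shut.
Start: joints at [-1.17, 0.264, 1.604, -0, 1.274, -0.037], TCP at [0.286, -0.611, 0.248] pointing down, gripper open.
Joint ranges: [-2.63, 2.63], [-0.94, 2.18], [0.31, 2.57], [-1.31, 4.45], [0, 2.66], [-2.55, 2.55]. Speed limits (rad/s): [2.57, 2.57, 3.14, 3.14, 3.14, 3.14].

INTERFACE

Orientations are given as a rotation vector (axis times angle).
In Python, from workcell import readout, read_camera, finish_job, bot gives the robot as it stands.
- The arm moves only by the tool jog_arm, never from a script. Its argument "deltas" is one flat list of numbers, 7 for each row, row after row: the shift along the tool's x, y, z in m, then the turn, a rotation vector about the tool's x, y, z in degrees, then the gripper command: -1 is shut, 1 is fully open, values between are in proportion. A call has 1 to 8 rows; each row is the pose to reach, as a shift and turn from the pose commanded when the call began, along the tool's axes at that moment; what a row does not reach only later rows make up. A row lasts 1/10 s, in which the tool goes at most 50 mm and 8.59 degrees, less where a joint would pass 70% of its speed; a pose out of reach is approached as far as the arm can. A call with a gripper value outside its range is refused whole. The fingers move at their own pace and stop on an object; "squeeze" is the grip in N (left out, the last holds). Time passes only in rows, so rows that repeat a pose let the fingers close. It gives the time, the measured TCP pose, the force, the opening and the grip force at its end, in the units of the state.
- readout.read_state(): the state, without advancing time (a new reading comes with each control period).
- read_camera(name): name is "scene" or "top" or "wrist"; returns a dict with "color" (420x560x3 uint8, blue, green, red), "fx", "fy", "cx", "cy" (pixels), "origin" and "attitude" of the camera in the world. Camera axes: x right, y down, z forward; pixel columns grow to the right and rows downward; lengths in m; the calibration is good to about 2 mm. A picture is of the moment at which its call begins. There is no depth.
- finish_job(): hands the job in; it is judged then, once.
The state is a dict: "time": time; "q": joint angles; "joint_vel": joint speeds; "joint_torque": joint torques, N m; "tool_pos": TCP position; "tcp_rot": TCP orientation; "wrist_force": force on the tool from outside, world axes, zero at the start; "torque": the same for the moment, N m; "width": opening from 0.0 (shut) to 1.0 (fully open); "grip_force": force on a finger pad.
Only numpy, scipy, OpenCV 4.12 (cv2) and the standard library are available. Lean on these libraries where they do the work, as an engineer would, in place of code of your own. Each camera call takes 0.05 s, during which the arm holds its last target. There are 200 camera calls.

TASK

Pick up the slim barcode scanner and read the ticket of the tray that holds the pocket watch: hold the scanner's window about 100 mm from the middle of the barcode, roughly square to the card with its scan line running across the bars, and keep it still for two seconds. Then lower the scanner, window end up, into the mug so that it leans on the side of the rim opposite the handle, and let go; do not drop it in. Do not read another tray's ticket on the way, and leave the mug, the trays and everything else where they stand.

Things in the scene. Friction and masses are not known exactly. Their poses are not given: they have to be found in the camera images.
- scanner: Slim barcode scanner, 175 mm long, about 0.11 kg, always on (no trigger), lying flat. Origin: centre of its flat underside; x from tail to window, z up. Grey handle 24 mm wide, 18 thick, x -87.5 to 34 mm; black head 32 wide, 24 thick, x 28 to 87.5, window in its end face. Rigid: a 60 N grip across the head is fine. Scan line spreads along y. 25 mm is free beside the head.
- window (a point): Centre of the scanner's window: at (87.5, 0, 12) mm in the scanner's frame; the beam leaves along the scanner's +x.
- focus (a point): The point of the beam 100 mm in front of the window, where it reads best: at (187.5, 0, 12) mm in the scanner's frame. Bring it to the middle of the barcode.
- tail (a point): Centre of the scanner's tail end: at (-87.5, 0, 9) mm in the scanner's frame.
- mug: Empty white jumbo mug, loose, 0.42 kg, 106 mm outside diameter, 90 tall, wall 5 (inside 96 wide), inner floor 6 mm up. Origin: centre of its underside. The handle points along its -x (to 89 mm from the axis, 14 to 80 mm up), so its +x side is the one opposite the handle. The scanner reaches the floor if it leans no flatter than 47 degrees above horizontal.
- tray_pocket: White plastic tray, loose, 0.46 kg, 110 (x) by 120 (y) by 18 mm high, holding the pocket watch: round steel case 49 mm across, 12 thick, white dial, crown and wire bow, no strap. Origin: centre of its underside. Its ticket stands at its far (+x) edge, top 62 mm above the table, facing back towards the robot and up.
- tray_wrist: The same tray holding a wrist watch with a dark strap. Not to be read.
- tray_movement: The same tray holding a bare brass movement in a black two-jaw holder. Not to be read.
- tray_pocket_ticket: Sloping ticket of the pocket watch tray: white card 80 mm wide, 46 tall, barcode about 55 x 26 mm of upright bars in its middle. Origin: centre of the printed face. x goes INTO the card (the way a square beam travels: ahead and 40 degrees down if the tray is not turned), y along the width, z up the slope. This is the one to read.
- tray_wrist_ticket: Sloping ticket of the wrist watch tray: white card 80 mm wide, 46 tall, barcode about 55 x 26 mm of upright bars in its middle. Origin: centre of the printed face. x goes INTO the card (the way a square beam travels: ahead and 40 degrees down if the tray is not turned), y along the width, z up the slope. Not to be read.
- tray_movement_ticket: Sloping ticket of the movement tray: white card 80 mm wide, 46 tall, barcode about 55 x 26 mm of upright bars in its middle. Origin: centre of the printed face. x goes INTO the card (the way a square beam travels: ahead and 40 degrees down if the tray is not turned), y along the width, z up the slope. Not to be read.
- blower: Bystander: dark rubber dust blower standing upright, 60 mm across, 125 mm tall. Origin: centre of its foot.
- loupe: Bystander: black eye loupe, 38 mm across, 36 mm tall. Origin: centre of its underside.
- tweezers: Bystander: steel tweezers lying flat, 120 mm long along x, about 10 mm wide, 6 mm tall, beside the scanner. Origin: middle of the underside.
- screwdriver: Bystander: small brass-handled screwdriver lying flat, 137 mm long along x, 12 mm thick, beside the scanner. Origin: near its middle, on the table.
- jar: Bystander: small glass jar, 48 mm across, 58 mm tall. Origin: centre of its underside.
- pouch: Bystander: round black zip case, 103 mm across, 43 mm tall. Origin: centre of its underside.
- cushion: Bystander behind the trays: round rubber case cushion, 50 mm across, 21 mm tall. Origin: centre of its underside.
- dust_cover: Bystander behind the trays: clear dust cover with a black knob, 52 mm across, 40 mm tall. Origin: centre of its underside.

How it is judged:
On the way:
1. pocket watch's ticket read: beam point on the barcode (25 mm in depth, 18 along, 12 up or down), within 24 degrees of square, scan line within 20 degrees, still for 1.5 s (x of focus in the frame of tray_pocket_ticket between -0.025 and 0.025 m and y of focus in the frame of tray_pocket_ticket between -0.018 and 0.018 m and z of focus in the frame of tray_pocket_ticket between -0.012 and 0.012 m and x of window in the frame of tray_pocket_ticket below -0.05 m and angle between the x axis of scanner and the x axis of tray_pocket_ticket, either way round below 0.42 rad and angle between the y axis of scanner and the y axis of tray_pocket_ticket, either way round below 0.35 rad and linear speed of scanner below 0.02 m/s and angular speed of scanner below 0.15 rad/s), for 1.5 s.
At the end, for the whole second after the job is handed in: Scanner released and still in the mug: tail near the floor (under 35 mm), window over 110 mm up, 35 mm or more to the side opposite the handle and within 45 mm of that line. Mug upright and within 40 mm, trays and bystanders within 30 mm, of where they were (x of window in the frame of mug above 0.035 m and y of window in the frame of mug between -0.045 and 0.045 m and z of window in the frame of mug above 0.11 m and z of tail in the frame of mug below 0.035 m and horizontal distance between tail and mug below 0.05 m and angle between mug's own z axis and vertical below 0.1 rad and distance of mug from where it was at the start of the episode below 0.04 m and linear speed of scanner below 0.02 m/s and angular speed of scanner below 0.2 rad/s and distance of each of tray_pocket, tray_wrist, tray_movement, blower, loupe, tweezers, screwdriver, jar, pouch, cushion, dust_cover from where it was at the start of the episode below 0.03 m); the robot touches nothing.
It fails at once if another tray's ticket is read ((x of focus in the frame of tray_wrist_ticket between -0.025 and 0.025 m and y of focus in the frame of tray_wrist_ticket between -0.018 and 0.018 m and z of focus in the frame of tray_wrist_ticket between -0.012 and 0.012 m and x of window in the frame of tray_wrist_ticket below -0.05 m and angle between the x axis of scanner and the x axis of tray_wrist_ticket, either way round below 0.42 rad and angle between the y axis of scanner and the y axis of tray_wrist_ticket, either way round below 0.35 rad) or (x of focus in the frame of tray_movement_ticket between -0.025 and 0.025 m and y of focus in the frame of tray_movement_ticket between -0.018 and 0.018 m and z of focus in the frame of tray_movement_ticket between -0.012 and 0.012 m and x of window in the frame of tray_movement_ticket below -0.05 m and angle between the x axis of scanner and the x axis of tray_movement_ticket, either way round below 0.42 rad and angle between the y axis of scanner and the y axis of tray_movement_ticket, either way round below 0.35 rad)).
It fails at once if the scanner is dropped (falls free faster than 0.7 m/s) (linear speed of scanner above 0.7 m/s and contact force between scanner and the fingers below 0.05 N).
It fails at once if the mug is tipped or shoved more than 40 mm (angle between mug's own z axis and vertical above 0.35 rad or distance of mug from where it was at the start of the episode above 0.04 m).
It fails at once if a tray or bystander is shoved more than 30 mm (distance of any of tray_pocket, tray_wrist, tray_movement, blower, loupe, tweezers, screwdriver, jar, pouch, cushion, dust_cover from where it was at the start of the episode above 0.03 m).
It also fails if it takes over 58 s, if anything falls off the work surface, if the arm or the gripper's body presses on something with over 40 N, if the wrist force passes 120 N, or if a joint passes its speed limit or range.

## Working session

There is one attempt and no reset: what is moved stays moved. The work goes in short steps, Python scripts to look and compute and a tool call to move; the robot and the scene stay as the last step left them, time stands still between calls to the robot, and variables do not carry over. Pictures are saved under pics/ and viewed, at most 10 in all, crops included, and the job is handed in when it is done.

Besides the shell and the picture viewer there is one more tool, called after "Emit:" by a JSON object that holds its "method" and its "body", one argument or row to a line. jog_arm: Moves the arm, as the interface text tells. Its arguments: {"type":"object","properties":{"deltas":{"type":"array"},"squeeze":{"type":"number"}},"required":["deltas"]}

```bash
mkdir -p pics; ls
python3 - <<'E'
from workcell import readout, read_camera, bot
import cv2,json,numpy as np
for n in ("top","scene"):
    c=read_camera(n); cv2.imwrite(f"pics/{n}0.png",cv2.resize(c["color"],(800,600),interpolation=cv2.INTER_CUBIC))
    print(n,c["fx"],c["fy"],c["cx"],c["cy"],c["origin"],c["attitude"])
print([a for a in dir(bot) if a[0]!='_'])
print(readout.read_state())
E
```

```text
pics
top 513.1409845691805 513.1409845691805 281.74780088144087 210.18688737029984 [0.43267531 0.0436775  1.23515389] [-2.17371578  2.16618062 -0.1025228 ]
scene 475.7751026252567 475.7751026252567 287.7872918108038 206.9867896918533 [ 0.96852487 -0.57438948  0.89271723] [-2.3205317  -0.69446859  0.28741472]
['MotionError', 'tip_extent']
{'time': 0.1, 'q': array([-1.16991326e+00,  2.64693952e-01,  1.60526050e+00,  9.78291171e-06,
        1.27369585e+00, -3.68874854e-02]), 'joint_vel': array([ 0.00039349, -0.00178426, -0.00405467, -0.00087385,  0.00237799,
        0.00095499]), 'joint_torque': array([ 1.24863277e-04, -5.16708827e+01, -3.68589914e+01, -2.41230300e-04,
        6.23843705e-03, -1.43152783e-05]), 'tool_pos': array([ 0.28590786, -0.61075805,  0.24706315]), 'tcp_rot': array([-3.06465848e+00, -6.81726347e-01,  5.70189697e-04]), 'wrist_force': array([-0.0515331 , -0.3315289 , -0.50974913]), 'torque': array([ 0.02479718, -0.06348874,  0.04211307]), 'grip_force': 0.0, 'width': 1.0003848552904617}
```

View pics/top0.png

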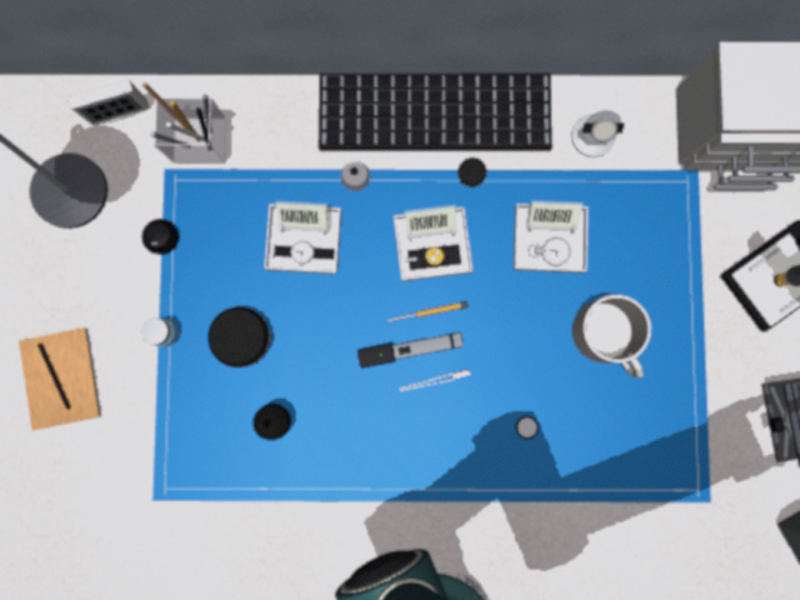

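View pics/scene0.png

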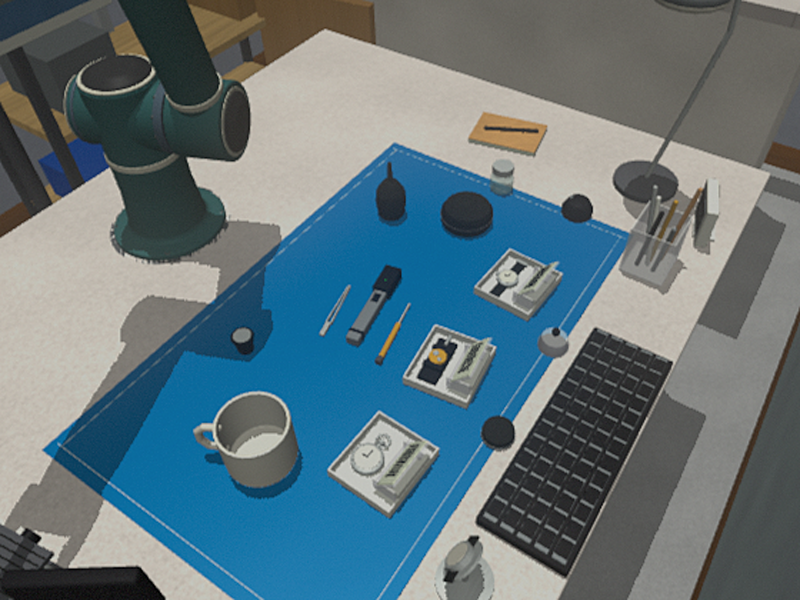

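The top view (800x600) shows three trays. The pocket watch is in the right one, centred near (551,237), with its ticket at (553,216). The scanner runs from its head end at (360,357) to its tail at (463,340). The mug is at (612,330) with its handle towards (638,374). I'll take one enlarged crop for precise pixels.

```bash
cat > h.py <<'E'
import numpy as np, cv2
from scipy.spatial.transform import Rotation as R
from workcell import readout, read_camera
def ray(c,u,v,z):
    d=R.from_rotvec(c["attitude"]).apply([(u-c["cx"])/c["fx"],(v-c["cy"])/c["fy"],1.])
    o=np.array(c["origin"]); return o+d*(z-o[2])/d[2]
def proj(c,p):
    q=R.from_rotvec(c["attitude"]).inv().apply(np.array(p)-c["origin"])
    return np.array([c["cx"]+c["fx"]*q[...,0]/q[...,2],c["cy"]+c["fy"]*q[...,1]/q[...,2]]).T
def crop(n,x0,y0,w,h,s,f):
    c=read_camera(n); cv2.imwrite(f,cv2.resize(c["color"][y0:y0+h,x0:x0+w],None,fx=s,fy=s,interpolation=cv2.INTER_CUBIC)); return c
E
python3 - <<'E'
from h import *
crop("top",240,130,220,150,3.6,"pics/c1.png")
E
```

```text
(no output)
```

View pics/c1.png

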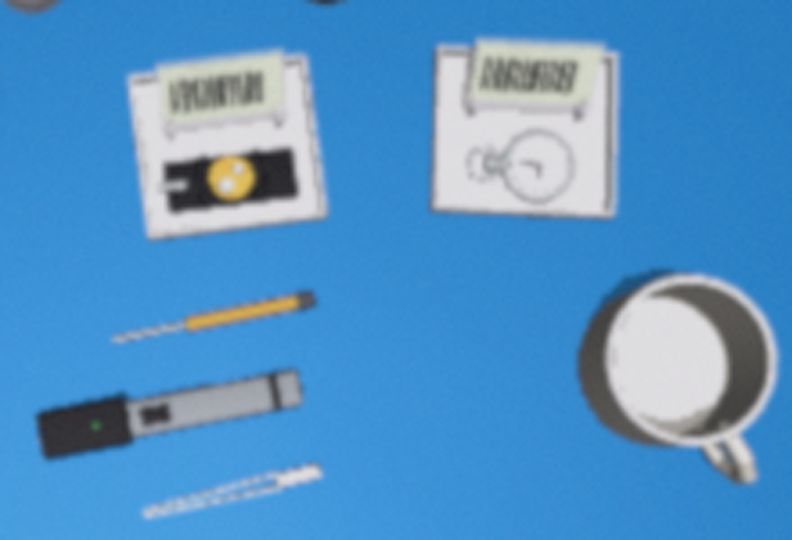

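The enlarged crop is clear. The scanner's window corners are (38,411) and (46,459), and its tail corners are (299,369) and (302,404). The mug's rim circle is centred at (691,360) with the handle ending at (752,478). The pocket tray's ticket corners are (475,39), (605,45), (587,106) and (468,100), with the barcode around (530,74).

Run:
```python
from h import *
c=read_camera("top")
P=lambda u,v,z: ray(c,240+u/3.6,130+v/3.6,z)
np.set_printoptions(precision=4,suppress=True)
w=(P(38,411,.024)+P(46,459,.024))/2; t=(P(299,369,.018)+P(302,404,.018))/2
d=(w-t)[:2]; print("scanner",w,t,np.linalg.norm(d),"yaw",np.degrees(np.arctan2(d[1],d[0])))
m=P(691,360,.09); h=P(735,455,.065); print("mug",m,"handle yaw",np.degrees(np.arctan2(*(h-m)[1::-1])),np.linalg.norm((h-m)[:2]),"diam",np.linalg.norm(P(605,360,.09)-P(777,360,.09)))
T=[P(438,45,.018),P(620,53,.018),P(613,215,.018),P(432,211,.018)]
print("tray",np.mean(T,0),[np.linalg.norm(T[i]-T[i-1]) for i in range(4)],"yaw", [np.degrees(np.arctan2(*(a-b)[1::-1])) for a,b in((T[0],T[3]),(T[1],T[2]))])
K=[P(475,39,.062),P(605,45,.062),P(587,106,.027),P(468,100,.027)]
print("ticket",np.array(K)); print(np.mean(K,0),[np.linalg.norm(K[i]-K[i-1]) for i in range(4)], P(530,74,.044),
 [np.degrees(np.arctan2(*(a-b)[1::-1])) for a,b in((K[0],K[1]),(K[3],K[2]))])
```

```text
scanner [0.4548 0.1181 0.024 ] [ 0.4873 -0.0515  0.018 ] 0.17267275814011393 yaw 100.86450974494397
mug [ 0.5014 -0.288   0.09  ] handle yaw -150.16788296139455 0.06726484067062975 diam 0.10654870527360984
tray [ 0.6585 -0.2025  0.018 ] [np.float64(0.11241611486506488), np.float64(0.1219073691174582), np.float64(0.1097107085476816), np.float64(0.12014594946867922)] yaw [np.float64(-2.692409950172174), np.float64(-3.635891635125623)]
ticket [[ 0.7102 -0.1618  0.062 ]
 [ 0.7065 -0.2457  0.062 ]
 [ 0.6735 -0.2415  0.027 ]
 [ 0.6773 -0.1627  0.027 ]]
[ 0.6919 -0.2029  0.0445] [np.float64(0.04807277677051056), np.float64(0.08396020474200952), np.float64(0.04830828197930505), np.float64(0.07890598723902247)] [ 0.6913 -0.2006  0.044 ] [np.float64(87.47365879274663), np.float64(87.2401836174582)]
```

```bash
cat >> h.py <<'E'
def sc_rot(yaw,pitch):
    """tool attitude: tool x=scanner x (pitch up +, deg), tool y=-scanner y, tool z=-scanner z"""
    return R.from_euler('z',yaw,degrees=True)*R.from_euler('y',-pitch,degrees=True)*R.from_euler('x',180,degrees=True)
def goto(p,Rg,start=None):
    s=readout.read_state() if start is None else start
    R0=R.from_rotvec(s["tcp_rot"]); 
    print("t",s["time"],"shift",np.round(R0.inv().apply(np.array(p)-s["tool_pos"]),4),"turn",np.round(np.degrees((R0.inv()*Rg).as_rotvec()),2))
E
python3 - <<'E'
from h import *
goto((.4598,.092,.12),sc_rot(100.9,0))
E
```

```text
t 0.2 shift [ 0.4554 -0.5628  0.1283] turn [-7.000e-02 -6.000e-02 -7.582e+01]
```

Emit:
{"method": "jog_arm", "body": {
  "deltas": [0.455, -0.563, 0.03, 0, 0, -75.8, 0.13, 0.455, -0.563, 0.03, 0, 0, -75.8, 0.13, 0.455, -0.563, 0.03, 0, 0, -75.8, 0.13, 0.455, -0.563, 0.03, 0, 0, -75.8, 0.13, 0.455, -0.563, 0.03, 0, 0, -75.8, 0.13, 0.455, -0.563, 0.03, 0, 0, -75.8, 0.13, 0.455, -0.563, 0.03, 0, 0, -75.8, 0.13, 0.455, -0.563, 0.03, 0, 0, -75.8, 0.13]
}}

```text
time: 1.0
tool_pos: [0.3818, -0.2214, 0.2317]
tcp_rot: [2.139, 2.3, 0.0]
wrist_force: [1.5, 0.1, -0.5]
width: 0.561
grip_force: 0.0
```

Run:
```python
from h import *
goto((.4598,.092,.12),sc_rot(100.9,0))
```

```text
t 1.0 shift [0.307  0.1004 0.1117] turn [ 0.03  0.01 -6.75]
```

Emit:
{"method": "jog_arm", "body": {
  "deltas": [0.307, 0.1, 0.112, 0, 0, -6.75, 0.13, 0.307, 0.1, 0.112, 0, 0, -6.75, 0.13, 0.307, 0.1, 0.112, 0, 0, -6.75, 0.13, 0.307, 0.1, 0.112, 0, 0, -6.75, 0.13, 0.307, 0.1, 0.112, 0, 0, -6.75, 0.13, 0.307, 0.1, 0.112, 0, 0, -6.75, 0.13, 0.307, 0.1, 0.112, 0, 0, -6.75, 0.13, 0.307, 0.1, 0.112, 0, 0, -6.75, 0.13]
}}

```text
time: 1.8
tool_pos: [0.4604, 0.0935, 0.1179]
tcp_rot: [-1.999, -2.42, 0.002]
wrist_force: [-0.8, -0.4, 0.2]
width: 0.564
grip_force: 0.0
```

Run:
```python
from h import *
c=read_camera("wrist"); im=c["color"].copy()
# expected outline of head top
u=np.array([np.cos(np.radians(100.9)),np.sin(np.radians(100.9))]); n=np.array([-u[1],u[0]]); w=np.array([.4546,.1190])
pts=np.array([[*(w+a*u+b*n),.024] for a,b in((0,.016),(0,-.016),(-.0595,-.016),(-.0595,.016))])
cv2.polylines(im,[proj(c,pts).round().astype(int)],True,(0,0,255),1)
cv2.imwrite("pics/w1.png",im); goto((.4598,.092,.019),sc_rot(100.9,0))
```

```text
t 1.85 shift [ 0.0004 -0.0002  0.0996] turn [-0.14 -0.01 -0.05]
```

View pics/w1.png

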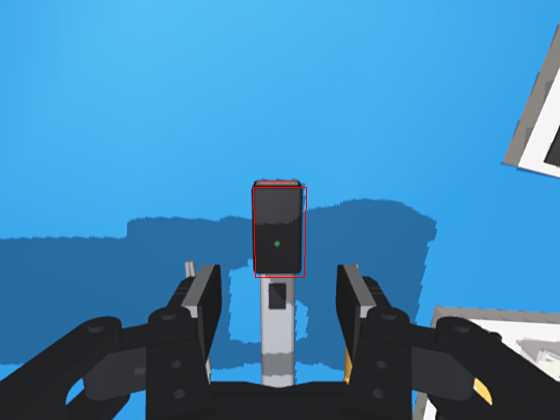

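The wrist view shows the head at columns 252–301, rows 183–272, centred between the fingers. That is within 3 mm of my estimate, so I'll go down and grip.

Emit:
{"method": "jog_arm", "body": {
  "deltas": [0, 0, 0.03, 0, 0, 0, 0.13, 0, 0, 0.06, 0, 0, 0, 0.13, 0, 0, 0.085, 0, 0, 0, 0.13, 0, 0, 0.095, 0, 0, 0, 0.13, 0, 0, 0.099, 0, 0, 0, 0.13, 0, 0, 0.099, 0, 0, 0, 0.13, 0, 0, 0.099, 0, 0, 0, -1, 0, 0, 0.099, 0, 0, 0, -1],
  "squeeze": 50
}}

```text
time: 2.65
tool_pos: [0.4629, 0.0898, 0.0224]
tcp_rot: [2.006, 2.415, 0.004]
wrist_force: [0.7, -0.0, -0.1]
width: 0.362
grip_force: 50.5
```

Emit:
{"method": "jog_arm", "body": {
  "deltas": [0, 0, 0, 0, 0, 0, -1, 0, 0, 0, 0, 0, 0, -1, 0, 0, 0, 0, 0, 0, -1, 0, 0, 0, 0, 0, 0, -1, 0, 0, 0, 0, 0, 0, -1]
}}

```text
time: 3.15
tool_pos: [0.4628, 0.0898, 0.0223]
tcp_rot: [2.005, 2.415, 0.003]
wrist_force: [0.1, -1.0, 6.2]
width: 0.362
grip_force: 51.5
```

Emit:
{"method": "jog_arm", "body": {
  "deltas": [0, 0, -0.02, 0, 0, 0, -1, 0, 0, -0.06, 0, 0, 0, -1, 0, 0, -0.1, 0, 0, 0, -1, 0, 0, -0.14, 0, 0, 0, -1, 0, 0, -0.18, 0, 0, 0, -1, 0, 0, -0.2, 0, 0, 0, -1, 0, 0, -0.2, 0, 0, 0, -1]
}}

```text
time: 3.85
tool_pos: [0.4636, 0.0902, 0.225]
tcp_rot: [2.003, 2.413, 0.01]
wrist_force: [0.9, 1.3, -1.0]
width: 0.362
grip_force: 50.6
```

```bash
cat >> h.py <<'E'
WIN=np.array([.0328,0,.010])   # window in tool frame
F=np.array([.691,-.203,.0445])
def read_pose(up,pitch=-37,yaw=-3.):
    Rg=sc_rot(yaw,pitch); b=Rg.apply([1,0,0]); return F-.1*b-Rg.apply(WIN)+[0,0,up],Rg
E
python3 - <<'E'
from h import *
print(read_pose(0)[0]); goto(*read_pose(.12))
E
```

```text
[ 0.59109646 -0.19776428  0.13240739]
t 3.85 shift [-0.3065  0.0726 -0.0268] turn [ 33.66 -26.62  99.47]
```

Emit:
{"method": "jog_arm", "body": {
  "deltas": [-0.306, 0.073, -0.027, 33.66, -26.62, 99.5, -1, -0.306, 0.073, -0.027, 33.66, -26.62, 99.5, -1, -0.306, 0.073, -0.027, 33.66, -26.62, 99.5, -1, -0.306, 0.073, -0.027, 33.66, -26.62, 99.5, -1, -0.306, 0.073, -0.027, 33.66, -26.62, 99.5, -1, -0.306, 0.073, -0.027, 33.66, -26.62, 99.5, -1, -0.306, 0.073, -0.027, 33.66, -26.62, 99.5, -1, -0.306, 0.073, -0.027, 33.66, -26.62, 99.5, -1]
}}

```text
time: 4.65
tool_pos: [0.5891, -0.2002, 0.2448]
tcp_rot: [-2.901, -0.938, 0.706]
wrist_force: [-0.4, -0.2, -0.6]
width: 0.362
grip_force: 50.5
```

Run:
```python
from h import *
goto(*read_pose(.12)); print(readout.read_state()["q"])
```

```text
t 4.65 shift [-0.0003 -0.002  -0.008 ] turn [12.   -9.05 35.89]
[-0.24841016  0.41797979  1.46996479 -0.22683455  1.65039397  0.72434273]
```

Emit:
{"method": "jog_arm", "body": {
  "deltas": [0, 0, -0.008, 12, -9, 35.9, -1, 0, 0, -0.008, 12, -9, 35.9, -1, 0, 0, -0.008, 12, -9, 35.9, -1, 0, 0, -0.008, 12, -9, 35.9, -1, 0, 0, -0.008, 12, -9, 35.9, -1, 0, 0, -0.008, 12, -9, 35.9, -1, 0, 0, -0.008, 12, -9, 35.9, -1]
}}

```text
time: 5.35
tool_pos: [0.5919, -0.1966, 0.2529]
tcp_rot: [-2.964, 0.062, 0.988]
wrist_force: [0.1, -0.2, -1.4]
width: 0.361
grip_force: 50.6
```

Run:
```python
from h import *
goto(*read_pose(.12)); goto(*read_pose(.0))
s=readout.read_state(); print(s["q"])
RT=R.from_rotvec(s["tcp_rot"])
pts=s["tool_pos"]+RT.apply([[.0328,y,z] for y,z in((-.016,-.002),(.016,-.002),(.016,.022),(-.016,.022))]+[[.0328-.175,y,z] for y,z in((-.012,.004),(.012,.004),(.012,.022),(-.012,.022))])
ims=[]
for n in("scene","top"):
    c=read_camera(n); im=c["color"].copy(); p=proj(c,pts).round().astype(int)
    for k in(p[:4],p[4:]): cv2.polylines(im,[k],True,(0,0,255),1)
    x,y=p.mean(0).astype(int); ims.append(cv2.resize(im[max(y-70,0):y+70,max(x-70,0):x+70],(400,400),interpolation=cv2.INTER_CUBIC))
cv2.imwrite("pics/held.png",np.hstack(ims))
```

```text
t 5.35 shift [-0.0003  0.0012  0.0008] turn [ 0.15 -0.13  0.57]
t 5.35 shift [0.0717 0.0016 0.0968] turn [ 0.15 -0.13  0.57]
[-0.28570873  0.56684037  1.29958698 -0.14998443  1.90149855  1.32389052]
```

View pics/held.png

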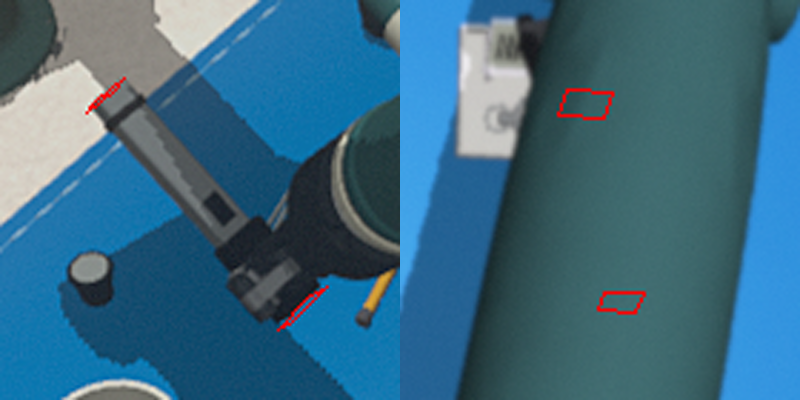

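The held-scanner overlay agrees with the picture to about 3 mm, with the window end at (300,308) in the left panel. I'll lower straight down to the reading pose.

Emit:
{"method": "jog_arm", "body": {
  "deltas": [0.018, 0, 0.024, 0, 0, 0.3, -1, 0.036, 0.001, 0.048, 0, 0, 0.6, -1, 0.054, 0.001, 0.072, 0, 0, 0.6, -1, 0.065, 0.001, 0.088, 0, 0, 0.6, -1, 0.072, 0.001, 0.097, 0, 0, 0.6, -1, 0.072, 0.001, 0.097, 0, 0, 0.6, -1, 0.072, 0.001, 0.097, 0, 0, 0.6, -1, 0.072, 0.001, 0.097, 0, 0, 0.6, -1]
}}

```text
time: 6.25
tool_pos: [0.5932, -0.1977, 0.1359]
tcp_rot: [-2.971, 0.081, 0.982]
wrist_force: [0.6, 0.9, 0.1]
width: 0.361
grip_force: 50.6
```

Run:
```python
from h import *
goto(*read_pose(0))
s=readout.read_state(); RT=R.from_rotvec(s["tcp_rot"]); f=s["tool_pos"]+RT.apply(WIN+[.1,0,0]); print(f)
pts=s["tool_pos"]+RT.apply([[.0328,y,z] for y,z in((-.016,-.002),(.016,-.002),(.016,.022),(-.016,.022))])
c=read_camera("scene"); im=c["color"].copy()
big=cv2.resize(im,None,fx=4,fy=4,interpolation=cv2.INTER_CUBIC)
cv2.polylines(big,[(4*proj(c,pts)).round().astype(int)],True,(0,0,255),1)
q=(4*proj(c,f[None])[0]).round().astype(int); cv2.circle(big,tuple(q),5,(0,0,255),1); print(q)
cv2.imwrite("pics/r.png",big[q[1]-300:q[1]+150,q[0]-350:q[0]+250])
```

```text
t 6.25 shift [0.0005 0.0002 0.0041] turn [ 0.21 -0.44 -0.18]
[ 0.69371706 -0.20342984  0.0488129 ]
[1127 1293]
```

View pics/r.png

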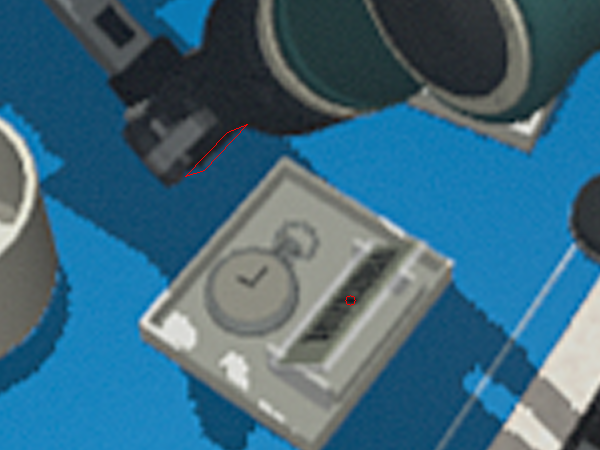

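The focus point lands on the middle of the barcode, at (350,300). I'll trim by 3 mm and hold still.

Emit:
{"method": "jog_arm", "body": {
  "deltas": [0.002, 0, 0.003, 0, 0, 0, -1, 0.002, 0, 0.003, 0, 0, 0, -1, 0.002, 0, 0.003, 0, 0, 0, -1, 0.002, 0, 0.003, 0, 0, 0, -1, 0.002, 0, 0.003, 0, 0, 0, -1, 0.002, 0, 0.003, 0, 0, 0, -1, 0.002, 0, 0.003, 0, 0, 0, -1, 0.002, 0, 0.003, 0, 0, 0, -1]
}}

```text
time: 7.1
tool_pos: [0.5919, -0.1974, 0.1305]
tcp_rot: [-2.968, 0.08, 0.986]
wrist_force: [-0.5, -0.4, -0.9]
width: 0.365
grip_force: 50.6
```

Emit:
{"method": "jog_arm", "body": {
  "deltas": [0, 0, 0, 0, 0, 0, -1, 0, 0, 0, 0, 0, 0, -1, 0, 0, 0, 0, 0, 0, -1, 0, 0, 0, 0, 0, 0, -1, 0, 0, 0, 0, 0, 0, -1, 0, 0, 0, 0, 0, 0, -1, 0, 0, 0, 0, 0, 0, -1, 0, 0, 0, 0, 0, 0, -1]
}}

```text
time: 7.9
tool_pos: [0.5919, -0.1974, 0.1305]
tcp_rot: [-2.968, 0.081, 0.986]
wrist_force: [-0.5, -0.2, -0.1]
width: 0.363
grip_force: 50.6
```

Emit:
{"method": "jog_arm", "body": {
  "deltas": [0, 0, 0, 0, 0, 0, -1, 0, 0, 0, 0, 0, 0, -1, 0, 0, 0, 0, 0, 0, -1, 0, 0, 0, 0, 0, 0, -1, 0, 0, 0, 0, 0, 0, -1, 0, 0, 0, 0, 0, 0, -1, 0, 0, 0, 0, 0, 0, -1, 0, 0, 0, 0, 0, 0, -1]
}}

```text
time: 8.7
tool_pos: [0.5919, -0.1974, 0.1305]
tcp_rot: [-2.968, 0.08, 0.986]
wrist_force: [0.4, -0.1, -0.9]
width: 0.362
grip_force: 50.6
```

```bash
cat >> h.py <<'E'
MUG=np.array([.5014,-.288,0]); 
def mug_pose(pitch,tx,tz,yaw=29.8):
    """tail underside edge at mug-frame x=tx, z=tz"""
    Rg=sc_rot(yaw,pitch); tail=np.array([WIN[0]-.175,0,WIN[2]+.012])
    return MUG+R.from_euler('z',yaw,degrees=True).apply([tx,0,tz])-Rg.apply(tail),Rg
E
python3 - <<'E'
from h import *
s=readout.read_state(); RT=R.from_rotvec(s["tcp_rot"]); print(s["time"],s["tool_pos"]+RT.apply(WIN+[.1,0,0]))
p,Rg=mug_pose(58,-.01,.14); print(p,mug_pose(58,-.01,.012)[0]); goto(p,Rg); goto(p,sc_rot(29.8,0))
E
```

```text
8.7 [ 0.69218776 -0.20304823  0.04306478]
[ 0.54192244 -0.26479258  0.27225066] [ 0.54192244 -0.26479258  0.14425066]
t 8.7 shift [-0.1218  0.0705 -0.0856] turn [  7.04  91.94 -36.11]
t 8.7 shift [-0.1218  0.0705 -0.0856] turn [-10.3   35.78 -31.76]
```

Emit:
{"method": "jog_arm", "body": {
  "deltas": [-0.03, 0, -0.04, 0, 0, 0, -1, -0.065, 0.01, -0.075, 0.6, 8, -3, -1, -0.122, 0.07, -0.086, 1.2, 16, -6, -1, -0.122, 0.07, -0.086, 7, 92, -36, -1, -0.122, 0.07, -0.086, 7, 92, -36, -1, -0.122, 0.07, -0.086, 7, 92, -36, -1, -0.122, 0.07, -0.086, 7, 92, -36, -1, -0.122, 0.07, -0.086, 7, 92, -36, -1]
}}

```text
time: 9.5
tool_pos: [0.5419, -0.2644, 0.2745]
tcp_rot: [-2.901, -0.408, -0.521]
wrist_force: [0.2, 0.4, -0.7]
width: 0.363
grip_force: 50.6
```

Run:
```python
from h import *
s=readout.read_state(); print(s["q"],s["tool_pos"]); goto(*mug_pose(58,-.01,.14))
```

```text
[-0.69691749  0.02642133  1.87116129  0.40747632  1.15937502  0.44578197] [ 0.54185301 -0.26443332  0.27453195]
t 9.5 shift [-0.0008  0.0006  0.0021] turn [  3.07  35.75 -14.04]
```

Emit:
{"method": "jog_arm", "body": {
  "deltas": [0, 0, 0.002, 3.1, 35.8, -14, -1, 0, 0, 0.002, 3.1, 35.8, -14, -1, 0, 0, 0.002, 3.1, 35.8, -14, -1, 0, 0, 0.002, 3.1, 35.8, -14, -1, 0, 0, 0.002, 3.1, 35.8, -14, -1, 0, 0, 0.002, 3.1, 35.8, -14, -1, 0, 0, 0.002, 3.1, 35.8, -14, -1, 0, 0, 0.002, 3.1, 35.8, -14, -1]
}}

```text
time: 10.3
tool_pos: [0.5432, -0.264, 0.272]
tcp_rot: [-2.467, -0.652, -1.357]
wrist_force: [-0.4, 0.1, -0.3]
width: 0.362
grip_force: 50.6
```

Run:
```python
from h import *
s=readout.read_state(); print(s["q"],s["tool_pos"]); goto(*mug_pose(58,-.012,.14)); goto(*mug_pose(58,-.012,.012))
RT=R.from_rotvec(s["tcp_rot"]); print(RT.inv().apply([0,0,1]))
pts=s["tool_pos"]+RT.apply([[.0328,y,z] for y,z in((-.016,-.002),(.016,-.002),(.016,.022),(-.016,.022))]+[[.0328-.175,y,z] for y,z in((-.012,.004),(.012,.004),(.012,.022),(-.012,.022))])
a=np.radians(np.arange(0,360,10)); rim=MUG+np.c_[.053*np.cos(a),.053*np.sin(a),0*a+.09]
ims=[]
for n in("scene","top"):
    c=read_camera(n); im=cv2.resize(c["color"],None,fx=3,fy=3,interpolation=cv2.INTER_CUBIC)
    for k in(pts[:4],pts[4:],rim): cv2.polylines(im,[(3*proj(c,k)).round().astype(int)],True,(0,0,255),1)
    x,y=(3*proj(c,MUG[None]+[0,0,.15])[0]).astype(int); x=min(x,im.shape[1]-200);ims.append(im[y-250:y+250,x-200:x+200])
cv2.imwrite("pics/m1.png",np.hstack(ims))
```

```text
[-0.97930561  0.06130023  2.09493969  1.11527434  1.21892574 -0.47803402] [ 0.54317537 -0.26401137  0.27199885]
t 10.3 shift [-0.0016  0.0001 -0.0031] turn [-0.07  0.32 -0.23]
t 10.3 shift [-0.1098  0.0006  0.0654] turn [-0.07  0.32 -0.23]
[ 0.84506549 -0.004032   -0.53464761]
```

View pics/m1.png

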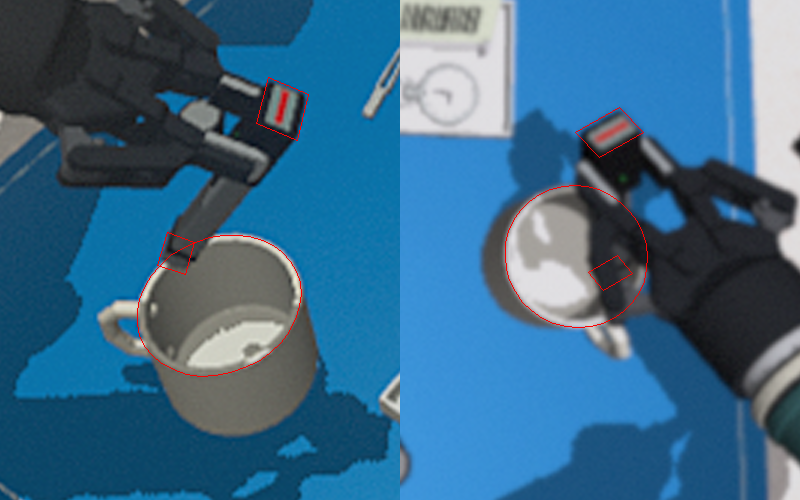

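The overlay matches in both views: the scanner tail is above the mug opening and the rim ellipse is aligned. I'll lower it.

Emit:
{"method": "jog_arm", "body": {
  "deltas": [-0.014, 0, 0.008, 0, 0, 0, -1, -0.03, 0, 0.018, 0, 0, 0, -1, -0.046, 0, 0.027, 0, 0, 0, -1, -0.062, 0, 0.037, 0, 0, 0, -1, -0.078, 0, 0.046, 0, 0, 0, -1, -0.09, 0, 0.053, 0, 0, 0, -1, -0.094, 0, 0.056, 0, 0, 0, -1, -0.094, 0, 0.056, 0, 0, 0, -1]
}}

```text
time: 11.2
tool_pos: [0.54, -0.2643, 0.1612]
tcp_rot: [-2.465, -0.649, -1.356]
wrist_force: [-0.4, 0.2, -0.3]
width: 0.361
grip_force: 50.6
```

Run:
```python
from h import *
s=readout.read_state(); print(s["q"]); goto(*mug_pose(58,-.012,.009)); goto(*mug_pose(55.5,-.010,.008))
RT=R.from_rotvec(s["tcp_rot"])
pts=s["tool_pos"]+RT.apply([[.0328,y,z] for y,z in((-.016,-.002),(.016,-.002),(.016,.022),(-.016,.022))]+[[.0328-.175,y,z] for y,z in((-.012,.004),(.012,.004),(.012,.022),(-.012,.022))])
a=np.radians(np.arange(0,360,10)); rim=MUG+np.c_[.053*np.cos(a),.053*np.sin(a),0*a+.09]
ims=[]
for n in("scene","top"):
    c=read_camera(n); im=cv2.resize(c["color"],None,fx=3,fy=3,interpolation=cv2.INTER_CUBIC)
    for k in(pts[:4],pts[4:],rim): cv2.polylines(im,[(3*proj(c,k)).round().astype(int)],True,(0,0,255),1)
    x,y=(3*proj(c,MUG[None]+[0,0,.1])[0]).astype(int); x=min(x,im.shape[1]-200);ims.append(im[y-250:y+250,x-200:x+200])
cv2.imwrite("pics/m2.png",np.hstack(ims))
```

```text
[-0.98532524  0.22489858  2.16139017  1.2005351   1.13206342 -0.70608382]
t 11.2 shift [-0.0171  0.0015  0.0102] turn [-0.14  0.27 -0.36]
t 11.2 shift [-0.0161  0.0015  0.0186] turn [-0.15 -2.23 -0.36]
```

View pics/m2.png

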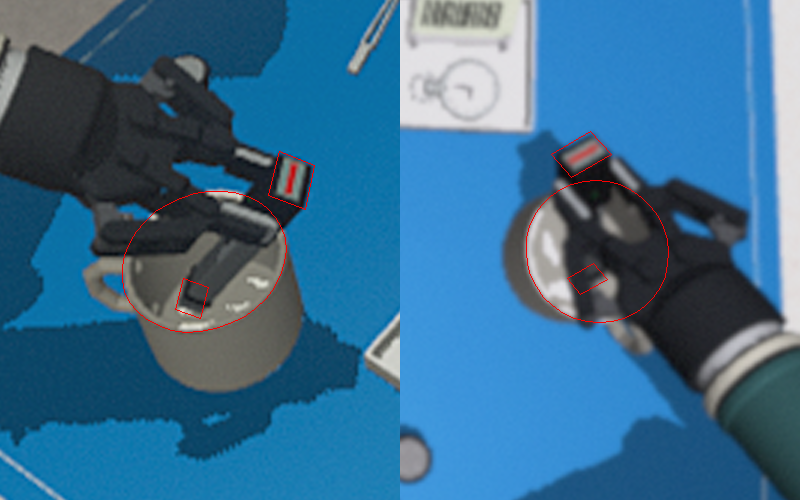

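Both views show the tail inside the mug and clear of the walls. I'll go down until there is a light touch on the floor.

Emit:
{"method": "jog_arm", "body": {
  "deltas": [-0.006, 0.001, 0.004, 0, 0, 0, -1, -0.011, 0.001, 0.006, 0, 0, 0, -1, -0.014, 0.001, 0.008, 0, 0, 0, -1, -0.015, 0.001, 0.009, 0, 0, 0, -1, -0.015, 0.001, 0.009, 0, 0, 0, -1, -0.015, 0.001, 0.009, 0, 0, 0, -1]
}}

```text
time: 11.9
tool_pos: [0.5399, -0.2657, 0.144]
tcp_rot: [-2.466, -0.649, -1.357]
wrist_force: [-0.1, 0.4, -0.9]
width: 0.356
grip_force: 50.6
```

Run:
```python
from h import *
goto(*mug_pose(58,-.012,.006)); goto(*mug_pose(55.5,-.010,.007)); print(readout.read_state()["wrist_force"])
```

```text
t 11.9 shift [-0.0048  0.0002  0.0032] turn [-0.09  0.26 -0.34]
t 11.9 shift [-0.002   0.0002  0.0106] turn [-0.1  -2.24 -0.34]
[-0.11781436  0.44781235 -0.93182261]
```

Emit:
{"method": "jog_arm", "body": {
  "deltas": [-0.002, 0, 0.004, 0, -0.8, 0, -1, -0.002, 0, 0.007, 0, -1.5, 0, -1, -0.002, 0, 0.0105, 0, -2.2, 0, -1, -0.002, 0, 0.0105, 0, -2.2, 0, -1, -0.002, 0, 0.0105, 0, -2.2, 0, -1]
}}

```text
time: 12.4
tool_pos: [0.5469, -0.2616, 0.1369]
tcp_rot: [-2.497, -0.659, -1.313]
wrist_force: [0.1, 0.5, -0.8]
width: 0.362
grip_force: 50.6
```

Emit:
{"method": "jog_arm", "body": {
  "deltas": [-0.001, 0, 0.001, 0, 0, 0, -1, -0.002, 0, 0.002, 0, 0, 0, -1, -0.002, 0, 0.002, 0, 0, 0, -1]
}}

```text
time: 12.7
tool_pos: [0.5478, -0.2616, 0.1359]
tcp_rot: [-2.494, -0.658, -1.317]
wrist_force: [-4.3, -0.3, 9.3]
width: 0.363
grip_force: 51.8
```

There is contact with both rim and floor (about 4 N back, 9 N up). I'll release.

Emit:
{"method": "jog_arm", "body": {
  "deltas": [0.0005, 0, 0, 0, 0, 0, -1, 0.0005, 0, 0, 0, 0, 0, -0.2, 0.0005, 0, 0, 0, 0, 0, 0, 0.0005, 0, 0, 0, 0, 0, 0.15, 0.0005, 0, 0, 0, 0, 0, 0.15, 0.0005, 0, 0, 0, 0, 0, 0.15, 0.0005, 0, 0, 0, 0, 0, 0.15, 0.0005, 0, 0, 0, 0, 0, 0.15],
  "squeeze": 20
}}

```text
time: 13.5
tool_pos: [0.5474, -0.2613, 0.1342]
tcp_rot: [-2.497, -0.658, -1.313]
wrist_force: [0.0, 0.6, 0.5]
width: 0.574
grip_force: 0.0
```

Run:
```python
from h import *
s=readout.read_state(); print(s["width"],s["wrist_force"],s["q"])
ims=[]
for n in("scene","top"):
    c=read_camera(n); im=cv2.resize(c["color"],None,fx=3,fy=3,interpolation=cv2.INTER_CUBIC)
    x,y=(3*proj(c,MUG[None]+[0,0,.1])[0]).astype(int); x=min(x,im.shape[1]-200);ims.append(im[y-250:y+250,x-200:x+200])
cv2.imwrite("pics/m3.png",np.hstack(ims))
```

```text
0.5738170791030176 [0.02623225 0.62079586 0.47454243] [-0.95598957  0.25776761  2.16092684  1.20195872  1.07623521 -0.71791928]
```

View pics/m3.png

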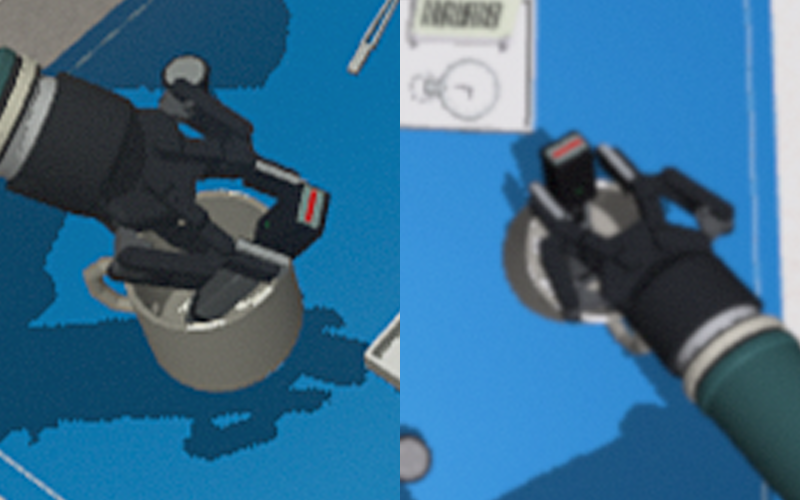

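The scanner leans on the rim opposite the handle, and the fingers are clear of it on both sides. I'll retract along the tool axis.

Emit:
{"method": "jog_arm", "body": {
  "deltas": [0, 0, -0.01, 0, 0, 0, 0.15, 0, 0, -0.03, 0, 0, 0, 0.15, 0, 0, -0.055, 0, 0, 0, 0.15, 0, 0, -0.08, 0, 0, 0, 0.15, 0.02, 0, -0.11, 0, 0, 0, 0.15, 0.05, 0, -0.13, 0, 0, 0, 0.15, 0.08, 0, -0.14, 0, 0, 0, 0.15, 0.08, 0, -0.14, 0, 0, 0, 0.15]
}}

```text
time: 14.4
tool_pos: [0.488, -0.2991, 0.2856]
tcp_rot: [-2.501, -0.665, -1.321]
wrist_force: [-0.3, 0.1, 0.5]
width: 0.577
grip_force: 0.0
```

Emit:
{"method": "jog_arm", "body": {
  "deltas": [0, 0, 0, 0, 0, 0, 0.15, 0, 0, 0, 0, 0, 0, 0.15, 0, 0, 0, 0, 0, 0, 0.15, 0, 0, 0, 0, 0, 0, 0.15, 0, 0, 0, 0, 0, 0, 0.15, 0, 0, 0, 0, 0, 0, 0.15]
}}

```text
time: 15.0
tool_pos: [0.4868, -0.2967, 0.2789]
tcp_rot: [-2.497, -0.657, -1.312]
wrist_force: [0.1, 0.3, -0.3]
width: 0.575
grip_force: 0.0
```

Run:
```python
from h import *
s=readout.read_state(); print(s["time"],s["tool_pos"],s["wrist_force"])
a=np.radians(np.arange(0,360,10)); rim=MUG+np.c_[.053*np.cos(a),.053*np.sin(a),0*a+.09]
ims=[]
for n in("scene","top"):
    c=read_camera(n); im=cv2.resize(c["color"],None,fx=2,fy=2,interpolation=cv2.INTER_CUBIC)
    cv2.polylines(im,[(2*proj(c,rim)).round().astype(int)],True,(0,0,255),1)
    x,y=(2*proj(c,MUG[None]+[0,0,.1])[0]).astype(int); x=min(x,im.shape[1]-200);ims.append(im[y-250:y+250,x-200:x+200])
cv2.imwrite("pics/m4.png",np.hstack(ims))
```

```text
15.0 [ 0.48677257 -0.29670134  0.27889517] [ 0.07856841  0.31343867 -0.32077766]
```

View pics/m4.png

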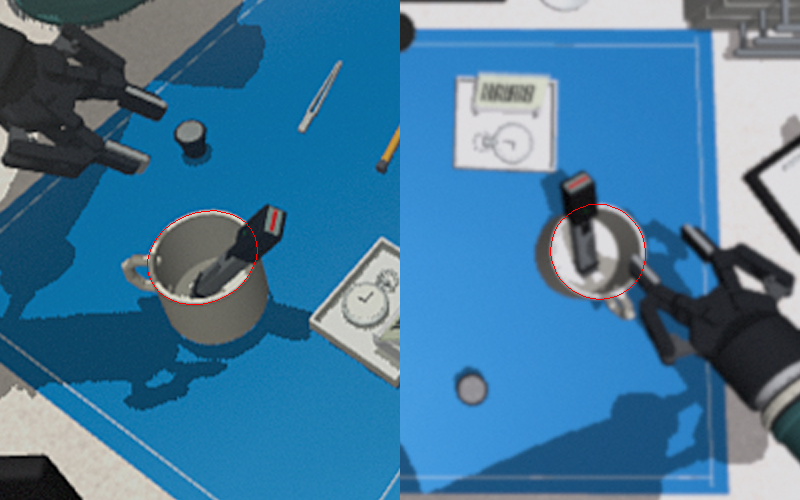

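The scanner rests in the mug leaning opposite the handle, the mug has not moved (rim overlay matches), and the arm is clear, so I'm handing in.

```bash
python3 -c "
from workcell import finish_job
print(finish_job())"
```

```text
the job is handed in; nothing more can be done
None
```

I held the scanner on the pocket watch's ticket for over two seconds, then set it in the mug leaning opposite the handle, and handed the job in at about 15 s; `finish_job()` returned no verdict, so I can't confirm the judged result.

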